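# Unlock the teapot stock case and present its shackle

### The arm

A 6-joint arm with a two-finger parallel gripper is mounted at the origin on the work surface. World frame = base frame: x ahead of the robot, y to its left, z up, the work surface at z = 0. Lengths are in m, angles in degrees, forces in N, time in s.
With the tool pointing down it reaches from about 0.4 to 0.825 m from the base axis. Payload 7 kg.
Tool frame: the origin (TCP) lies between the finger pads; the fingertips stand 19 mm ahead of it and the grasp point (between the pads) is the TCP (r.finger_overhang is the distance from the TCP to the fingertips, in m); z points along the fingers, y is the direction in which the jaws open and shut (so a half turn about z gives the same grasp; the last joint's range is limited). The gripper opens to 88 mm and grips with 3 to 60 N. Pads are 19 mm wide; open, the fingers measure 130 mm over their backs; the gripper's body (78 mm by 193 mm) begins 47 mm behind the grasp point.
Start: joints at [83.256, 20.546, 0.682, 0, -70.136, -16.507], TCP at [0.266, 0.62, 0.246] pointing down, gripper open.
Joint ranges: [-176.03, 176.03], [-82.01, 121.73], [-58.28, 71.71], [-173.87, 95.51], [-174.79, -0.11], [-173.66, 173.66]. Speed limits (degrees/s): [136.94, 136.94, 172.46, 180, 180, 180].

### API

Orientations are given as [roll, pitch, yaw] about the fixed x, y, z axes, in that order (R = Rz(yaw) Ry(pitch) Rx(roll)).
In Python, from plant import r, optics gives the robot as it stands. The module is installed in compiled form; this text tells all that it offers.
- The arm moves only by the tool step_arm, never from a script. Its argument "increments" is a list of rows, each an object of numbers: "tx", "ty", "tz": the shift along the world's x, y, z in mm; "ax", "ay", "az": the turn, a rotation vector about the world's x, y, z in degrees; "claw": the gripper command: -1 is shut, 1 is fully open, values between are in proportion. In form: [{"tx": .., "ty": .., "tz": .., "ax": .., "ay": .., "az": .., "claw": ..}, ...]. A call has 1 to 12 rows; each row shifts and turns the commanded pose from where the row before left it; what a row does not reach is not made up. A row lasts 1/10 s, in which the tool goes at most 50 mm and 8.59 degrees, less where a joint would pass 70% of its speed; a pose out of reach is approached as far as the arm can. A call with a gripper value outside its range is refused whole. The fingers move at their own pace and stop on an object; "newtons" is the grip in N (left out, the last holds). Time passes only in rows, so rows that do not move let the fingers close. It gives the time, the measured TCP pose, the force and the opening at its end, in the units of the state.
- r.get_state(): the state, without advancing time (a new reading comes with each control period).
- optics.capture(name): name is "scene" or "top" or "wrist"; returns a dict with "image" (480x640x3 uint8, blue, green, red), "depth" (480x640 float32, m along the optical axis (not along the pixel's ray), 0 where there is no reading), "fx", "fy", "cx", "cy" (pixels), "distortion" ([k1, k2, p1, p2, k3] as OpenCV has them; the pictures are not rectified), "R" (3x3) and "t" (3): a world point X has camera coordinates R X + t. Camera axes: x right, y down, z forward; pixel columns grow to the right and rows downward; lengths in m; the calibration is good to about 2 mm. A picture is of the moment at which its call begins.
- r.close_job(): hands the job in, once; it reports no verdict.
The state is a dict: "time_s": time; "joints": joint angles; "qd": joint speeds; "joint_torque": joint torques, N m; "tcp_pos": TCP position; "eef_rot": TCP orientation; "contact_force": force on the tool from outside, world axes, zero at the start; "moment": the same for the moment, N m; "gripper_width": finger opening in m.
Only numpy, scipy, OpenCV 4.12 (cv2) and the standard library are available. Lean on these libraries where they do the work, as an engineer would, in place of code of your own. Each camera call takes 0.05 s, during which the arm holds its last target. There are 200 camera calls.

### The job

Push the empty clay dish along the table, without lifting it, until it stands wholly on the round cork mat. Then turn the dial of the stock case's lock, click by click, until the notch in its rim faces the shackle, and pull the shackle straight up out of the lock. Finish while still holding the shackle in the gripper, still and with its legs down, above the dish, its feet at least 10 cm above the table; leave the pots and the other bystanders undisturbed.

Things in the scene. Friction and masses are not known exactly. Their poses are not given: they have to be found in the camera images.
- case: Fixed wooden stock case with a dark steel lock block on its robot side. Origin on the table under the block's middle; +x from block to chest, y along the block. Block x -40 to 40, y -75 to 100 mm; chest x 40 to 245, y -103 to 143; both tops 88 high. Dial axis at x 0, y -30; shackle legs at y 20 and 80. A flat hasp strap (28 wide, 4 thick) lies on the block between the legs.
- dial (a joint): Angle of the lock dial (rad), growing counter-clockwise seen from above; range -0.7 to 1.8. At 0 the notch faces the shackle (case +y), which can then be drawn; more than about 0.15 off it stays blocked. Starts at 0.5 to 1.6: turn clockwise seen from above. It clicks into rest every 30 degrees (0.524), 0 being one rest; a click takes about 0.1 N m.
- dial_grip (a point): Point on the dial's axis at the height to grip, 118 mm above the table. Steel disc 72 mm across, 9 thick, just above the block, with a black upright grip bar on it: 12 wide, 50 long, its top 129 mm above the table and 31 above the disc. The bar runs along this point's y axis (-31 to 19 mm). The shackle's nearest leg stands 50 mm from the axis, higher than the bar.
- dial_notch (a point): Middle of the notch in the dial's rim, 30 mm from the dial's axis along the bar's direction; the notch is 15 to 25 mm wide, 16 deep.
- shackle_crown (a point): Middle of the crown of the loose U-shaped steel shackle (about 250 g), 138 mm above the table when locked: a round bar of 11 mm, straight for 36, along this point's y axis; z up. Legs 60 mm apart, feet 88 mm below this point, in bores 38 deep: a straight lift of 50 mm frees them. The leg by the dial has a tooth (51 to 60 mm below) caught under the dial's rim until the notch is over it.
- dish_centre (a point): Centre of the round empty terracotta dish, half-way up (14 mm). 130 mm across the rim, 110 at the foot, 28 high, wall 5, floor 5 thick, about 220 g, loose. On the robot's right; starts off the mat.
- mat_centre (a point): Centre of the round cork mat, 170 mm across, flat on the table (0.8 mm thick, offers no resistance).
- pot_a: Bystander, to be left alone: a terracotta teapot 95 mm high, standing to the robot's left. Origin in its underside.
- pot_b: Bystander, to be left alone: a small dark teapot 62 mm high, standing on the case's lid. Origin in its underside.
- cup_a: Bystander, to be left alone: a white cup 40 mm high, standing on the case's lid. Origin in its underside.
- pot_c: Bystander, to be left alone: a terracotta teapot 100 mm high, at the far left. Origin in its underside.
- cup_b: Bystander, to be left alone: a brass-coloured cup 45 mm high, standing beyond the mat. Origin in its underside.
- caddy: Bystander, to be left alone: a blue jar 85 mm high, at the far right. Origin in its underside.
- brush: Bystander, to be left alone: a brush lying at the robot's near right.
Mind the look-alikes: they are no part of the job. There is more than one size of the part that bears dish_centre; the job needs the largest.

How it is judged (in metres and radians):
On the way, in this order (a step that is already met when the one before it is completed fails the run):
1. the dish stands wholly on the mat, at rest (horizontal distance between dish_centre and mat_centre below 0.032 m and linear speed of dish below 0.02 m/s and height (world z) of dish_centre below 0.018 m), for 0.2 s.
2. the dial is turned so that its notch faces the shackle (value of joint dial between -0.15 and 0.15 rad), for 0.2 s.
3. the shackle is pulled up clear of the lock (z of shackle_crown in the frame of case above 0.18 m), for 0.1 s.
At the end, for the whole second after the job is handed in: Shackle held in the fingers, still, legs down (0.4 rad), crown within 65 mm of the dish's centre seen from above and over 183 mm above the table (feet 95 mm), touching neither dish nor case; dish flat on the table within 32 mm of the mat's centre; dial within 0.2 rad of 0 (horizontal distance between dish_centre and mat_centre below 0.032 m and angle between dish_centre's own z axis and vertical below 0.1 rad and height (world z) of dish_centre below 0.018 m and value of joint dial between -0.2 and 0.2 rad and horizontal distance between shackle_crown and dish_centre below 0.065 m and height (world z) of shackle_crown above 0.183 m and angle between shackle_crown's own z axis and vertical below 0.4 rad and contact force between the fingers and shackle above 1 N and linear speed of shackle below 0.04 m/s and contact force between shackle and dish below 0.05 N and contact force between shackle and case below 0.05 N); the arm keeps its last pose, push and grip.
It fails at once if the dish is lifted more than 15 mm off the table (height (world z) of dish_centre above 0.029 m).
It fails at once if a bystander is shifted more than 30 mm (distance of any of pot_a, pot_b, cup_a, pot_c, cup_b, caddy, brush from where it was at the start of the episode above 0.03 m).
It also fails if it takes over 59 s, if anything falls off the work surface, if the arm or the gripper's body presses on something with over 40 N, if the wrist force passes 120 N, or if a joint passes its speed limit or range.

## Working session

There is one attempt and no reset: what is moved stays moved. The work goes in short steps, Python scripts to look and compute and a tool call to move; the robot and the scene stay as the last step left them, time stands still between calls to the robot, and variables do not carry over. Pictures are saved under pics/ and viewed, about 8 in all and at most 12, crops included, and the job is handed in when it is done.

Besides the shell and the picture viewer there is one more tool, called after ">>>" as name([rows], argument=value, ...), one row to a line, values as JSON. step_arm: Moves the arm, as the interface text tells. Its arguments: {"type":"object","properties":{"increments":{"type":"array","items":{"type":"object","properties":{"tx":{"type":"number"},"ty":{"type":"number"},"tz":{"type":"number"},"ax":{"type":"number"},"ay":{"type":"number"},"az":{"type":"number"},"claw":{"type":"number"}}}},"newtons":{"type":"number"}},"required":["increments"]}

```bash
mkdir -p pics; cat > h.py <<'E'
import numpy as np, cv2
from plant import r, optics
def cap(n):
    c=optics.capture(n); c['K']=np.array([[c['fx'],0,c['cx']],[0,c['fy'],c['cy']],[0,0,1.]]); c['D']=np.array(c['distortion'],float)
    c['R']=np.array(c['R']);c['t']=np.array(c['t']);return c
def plane(c,px,z):
    p=cv2.undistortPoints(np.array(px,float).reshape(-1,1,2),c['K'],c['D']).reshape(-1,2)
    d=np.c_[p,np.ones(len(p))]@c['R']; o=-c['R'].T@c['t']
    return o+d*((z-o[2])/d[:,2])[:,None]
def cloud(c):
    v,u=np.mgrid[0:480,0:640]; p=cv2.undistortPoints(np.stack([u,v],-1).reshape(-1,1,2).astype(float),c['K'],c['D']).reshape(-1,2)
    z=c['depth'].reshape(-1,1); X=np.c_[p,np.ones(len(p))]*z
    W=(X-c['t'])@c['R']; W[z[:,0]==0]=np.nan
    return W.reshape(480,640,3)
def proj(c,P):
    return cv2.projectPoints(np.array(P,float).reshape(-1,1,3),cv2.Rodrigues(c['R'])[0],c['t'],c['K'],c['D'])[0].reshape(-1,2)
E
python3 - <<'E'
from h import *
print(r.get_state())
for n in ['scene','top']:
    c=cap(n); cv2.imwrite(f'pics/{n}0.png',c['image']); print(n,-c['R'].T@c['t'],c['R'][2],c['fx'])
    import pickle; pickle.dump(c,open(n+'0.pkl','wb'))
E
```

```text
{'time_s': 0.0, 'joints': array([ 8.32555937e+01,  2.05915730e+01,  6.35585871e-01, -2.13786297e-02,
       -7.01354298e+01, -1.65065461e+01]), 'qd': array([-0.01367781, -0.03502326,  0.03037758,  0.0614359 , -0.07214081,
       -0.08858522]), 'joint_torque': array([-8.62390061e-04, -5.82715416e+01,  2.93058211e+01,  6.99693024e+00,
        6.91286419e-03, -1.59348410e-04]), 'tcp_pos': array([0.26630232, 0.61976516, 0.24463091]), 'eef_rot': array([ 1.79906640e+02, -6.70738848e-03, -2.32582274e+01]), 'contact_force': array([-0.51376991, -0.57832361, -0.63313272]), 'moment': array([0.03718424, 0.02098809, 0.00496635]), 'gripper_width': 0.08758676391441565}
scene [1.30988175 1.01558973 0.98678646] [-0.50663844 -0.6367301  -0.58128502] 615.5726214514274
top [0.21942606 0.01122724 1.40835724] [ 0.23110176  0.02538014 -0.97259849] 524.3345422231898
```

View pics/top0.png

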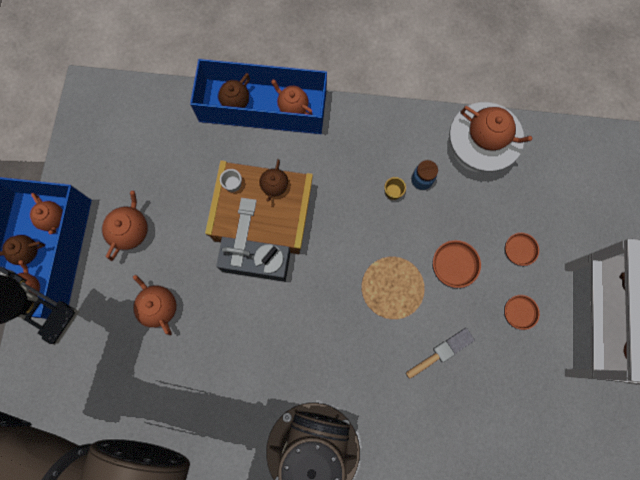

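View pics/scene0.png

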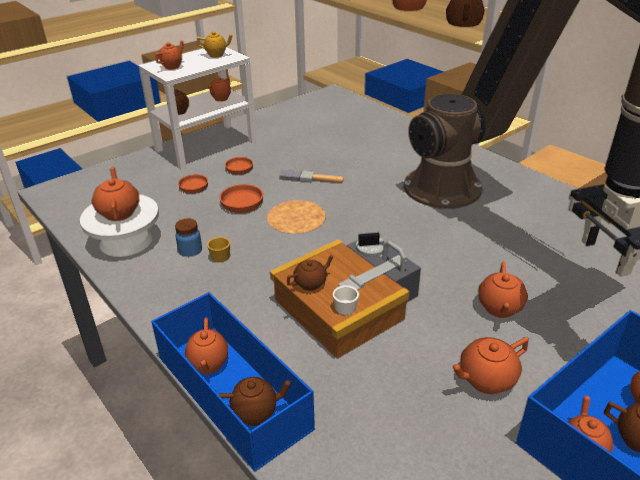

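The top view shows the big dish at about (456,264), the mat at (393,288), the dial at (269,257), the shackle at (236,252) and small look-alike dishes at (521,249) and (521,312). The scene view agrees. Next I measure.

```bash
python3 - <<'E'
from h import *
import pickle
c=pickle.load(open('top0.pkl','rb')); im=c['image']; hsv=cv2.cvtColor(im,cv2.COLOR_BGR2HSV); W=cloud(c)
def blob(mask,seed,z,name):
    n,l,s,ce=cv2.connectedComponentsWithStats(mask.astype(np.uint8)); k=l[seed[1],seed[0]]
    ys,xs=np.where(l==k); cs,_=cv2.findContours((l==k).astype(np.uint8),0,1)
    P=plane(c,max(cs,key=len),z)[:,:2].astype(np.float32)
    (cc,rad)=cv2.minEnclosingCircle(P); print(name,len(xs),'circ',cc,2*rad,'mean',plane(c,[[xs.mean(),ys.mean()]],z)[0],'ell',cv2.fitEllipse(P),'depth z',np.nanmedian(W[ys,xs,2]))
    return l==k
H,S,V=cv2.split(hsv)
print('hsv dish',hsv[264,456],'mat',hsv[288,393])
blob((H<12)&(S>130)&(V>60),(456,264),0.028,'dish')
blob((H>8)&(H<25)&(S>80)&(V>100),(393,288),0.001,'mat')
blob((H>18)&(H<32)&(S>120)&(V>60),(396,190),0.0225,'cupb')
# points above table in block, via depth
for nm,(lo,hi) in dict(top=(.08,.095),dial=(.092,.104),bar=(.12,.134),crown=(.13,.15)).items():
    m=(W[...,2]>lo)&(W[...,2]<hi); m[:, :205]=0; m[:,320:]=0; m[:150]=0; m[300:]=0
    if nm!='top': m[:238]=0
    P=W[m]; print(nm,m.sum(),np.median(P,0),P.min(0),P.max(0),cv2.minAreaRect(P[:,:2].astype(np.float32)))
cv2.imwrite('pics/crop.png',cv2.resize(im[150:300,190:330],None,fx=5,fy=4*1.0,interpolation=cv2.INTER_CUBIC))
# brush, caddy
m=(W[...,2]>.01)&(np.mgrid[0:480,0:640][1]>340)&(np.mgrid[0:480,0:640][1]<560)&(np.mgrid[0:480,0:640][0]>100)&(np.mgrid[0:480,0:640][0]<390)
n,l,s,ce=cv2.connectedComponentsWithStats(m.astype(np.uint8))
for k in range(1,n):
    if s[k,4]>40: P=W[l==k]; print(ce[k].round(),P.min(0).round(3),P.max(0).round(3))
E
```

```text
hsv dish [  9 158 147] mat [ 16 107 164]
dish 1736 circ (0.5123918056488037, -0.329187273979187) 0.1279846429824829 mean [ 0.51187185 -0.32924104  0.028     ] ell ((0.5124559998512268, -0.329373836517334), (0.1236007958650589, 0.12549740076065063), 34.70774459838867) depth z 0.007767247413292077
mat 3050 circ (0.434847354888916, -0.16813606023788452) 0.16914810240268707 mean [ 0.43375585 -0.16813964  0.001     ] ell ((0.4348656237125397, -0.16803330183029175), (0.1658768206834793, 0.16622717678546906), 61.7015266418457) depth z 0.002093317247091859
cupb 320 circ (0.7103081941604614, -0.14967124164104462) 0.060868725180625916 mean [ 0.70911917 -0.15013587  0.0225    ] ell ((0.7099263072013855, -0.150083526968956), (0.05561630800366402, 0.05843653902411461), 61.86743927001953) depth z 0.01770423507839821
top 7105 [0.56784674 0.21472495 0.08974607] [0.41842792 0.07963594 0.08000553] [0.71307992 0.33780963 0.09499876] ((0.5649453401565552, 0.2112184762954712), (0.2516557574272156, 0.2861940860748291), 87.44129180908203)
dial 858 [0.46318208 0.18177902 0.09641089] [0.41976058 0.08787177 0
[... 299 characters left out ...]
428711), (0.0402580201625824, 0.13456884026527405), 7.714677810668945)
crown 160 [0.4625842  0.22930756 0.13955153] [0.44488233 0.14709819 0.13004509] [0.48610941 0.27830779 0.14974965] ((0.45893052220344543, 0.21063625812530518), (0.038113873451948166, 0.13213419914245605), 7.740271091461182)
[486. 137.] [ 0.76  -0.526  0.01 ] [ 0.96  -0.278  0.197]
[424. 174.] [ 0.717 -0.255  0.01 ] [ 0.778 -0.193  0.094]
[394. 186.] [ 0.675 -0.176  0.01 ] [ 0.734 -0.117  0.052]
[523. 247.] [ 0.53  -0.551  0.01 ] [ 0.621 -0.46   0.029]
[459. 261.] [ 0.45  -0.393  0.01 ] [ 0.578 -0.265  0.037]
[524. 311.] [ 0.36  -0.555  0.01 ] [ 0.45  -0.463  0.027]
[444. 351.] [ 0.206 -0.387  0.01 ] [ 0.346 -0.217  0.028]
```

View pics/crop.png

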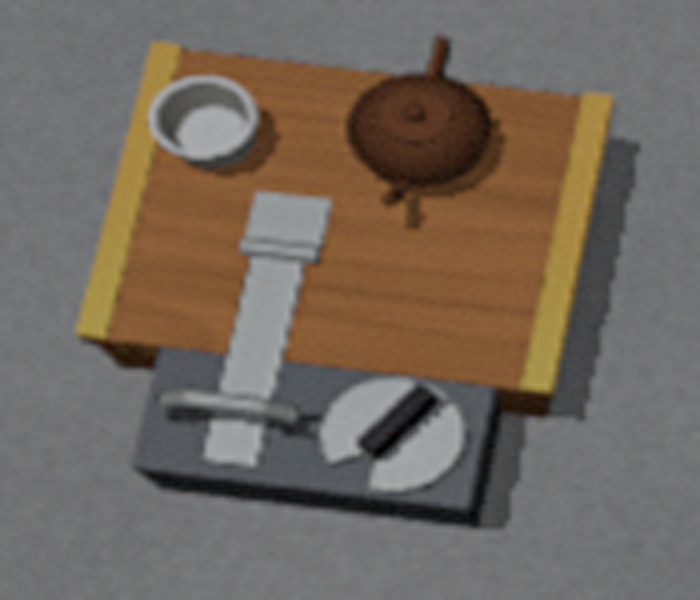

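The crop shows the dial at about (393,432), its notch at lower left (350,470), the bar running from (365,450) to (435,395), and the shackle at left. I'll pass above the lock on the way to the dish and look from there.

>>> step_arm([
  {"tx": 16, "ty": -38, "claw": -1},
  {"tx": 16, "ty": -40},
  {"tx": 16, "ty": -40},
  {"tx": 16, "ty": -40},
  {"tx": 16, "ty": -40},
  {"tx": 16, "ty": -40},
  {"tx": 16, "ty": -40},
  {"tx": 16, "ty": -40},
  {"tx": 16, "ty": -40},
  {"tx": 16, "ty": -40},
  {"tx": 4, "ty": -10},
  {"tx": 0},
])

```text
$.increments[0]: bad value
```

```bash
python3 - <<'E'
from h import *
import pickle
c=cap('wrist'); pickle.dump(c,open('w1.pkl','wb')); cv2.imwrite('pics/w1.png',c['image']); print(r.get_state(), -c['R'].T@c['t'],c['R'])
W=cloud(c);print(np.nanmin(W[...,2]),np.nanmax(W[...,2]))
E
```

```text
{'time_s': 0.15, 'joints': array([ 8.32569589e+01,  2.05825703e+01,  6.46282104e-01, -1.36286204e-02,
       -7.01348216e+01, -1.65071944e+01]), 'qd': array([ 0.0117358 ,  0.02778097,  0.05277859,  0.17384084, -0.06775182,
        0.06532871]), 'joint_torque': array([ 2.38497843e-03, -5.83277321e+01,  2.93289202e+01,  7.00128704e+00,
        8.73713347e-03, -1.06112459e-04]), 'tcp_pos': array([0.2663449 , 0.61986744, 0.24483816]), 'eef_rot': array([ 1.79928180e+02, -7.92114526e-03, -2.32548696e+01]), 'contact_force': array([-0.72100539,  0.41312612, -0.08791605]), 'moment': array([ 0.03377688, -0.00382907, -0.03319639]), 'gripper_width': 0.08800954698179592} [0.33487254 0.58862248 0.3834171 ] [[-3.94549182e-01 -9.18874528e-01  7.37886479e-04]
 [-8.82293996e-01  3.79066203e-01  2.79045011e-01]
 [-2.56687060e-01  1.09445948e-01 -9.60277740e-01]]
-0.756922302461994 0.3384766169558275
```

View pics/w1.png

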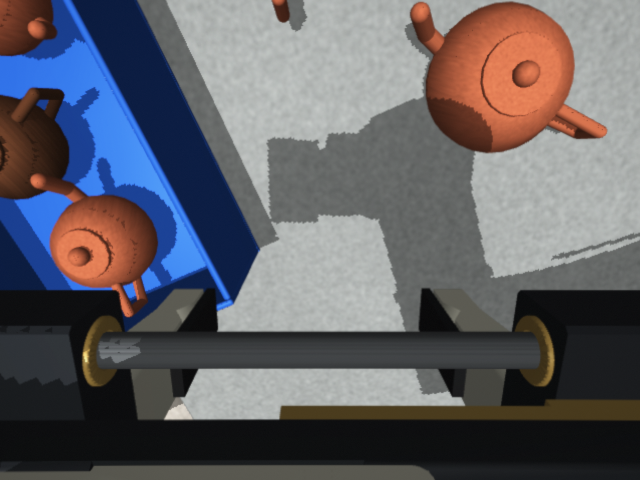

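The move was refused, so the wrist picture shows only the start pose (bin and pots on the left). I'll retry with all fields filled in.

>>> step_arm([
  {"tx": 16, "ty": -38, "tz": 0, "ax": 0, "ay": 0, "az": 0, "claw": -1},
  {"tx": 16, "ty": -40, "tz": 0, "ax": 0, "ay": 0, "az": 0, "claw": -1},
  {"tx": 16, "ty": -40, "tz": 0, "ax": 0, "ay": 0, "az": 0, "claw": -1},
  {"tx": 16, "ty": -40, "tz": 0, "ax": 0, "ay": 0, "az": 0, "claw": -1},
  {"tx": 16, "ty": -40, "tz": 0, "ax": 0, "ay": 0, "az": 0, "claw": -1},
  {"tx": 16, "ty": -40, "tz": 0, "ax": 0, "ay": 0, "az": 0, "claw": -1},
  {"tx": 16, "ty": -40, "tz": 0, "ax": 0, "ay": 0, "az": 0, "claw": -1},
  {"tx": 16, "ty": -40, "tz": 0, "ax": 0, "ay": 0, "az": 0, "claw": -1},
  {"tx": 16, "ty": -40, "tz": 0, "ax": 0, "ay": 0, "az": 0, "claw": -1},
  {"tx": 10, "ty": -40, "tz": 0, "ax": 0, "ay": 0, "az": 0, "claw": -1},
  {"tx": 0, "ty": 0, "tz": 0, "ax": 0, "ay": 0, "az": 0, "claw": -1},
], newtons=20)

```text
time_s: 1.25
tcp_pos: [0.4206, 0.2183, 0.2455]
eef_rot: [180.0, 0.0, -23.5]
contact_force: [0.2, 1.1, 0.3]
gripper_width: 0.0051
```

```bash
python3 - <<'E'
from h import *
import pickle
c=cap('wrist'); pickle.dump(c,open('w1.pkl','wb')); cv2.imwrite('pics/w2.png',c['image']); print(r.get_state()['gripper_width'], -c['R'].T@c['t'])
W=cloud(c);print(np.nanmin(W[...,2]),np.nanmax(W[...,2]))
E
```

```text
0.002658776379321226 [0.48903563 0.18677944 0.38421851]
-0.004085005370524869 0.33911330712598453
```

View pics/w2.png

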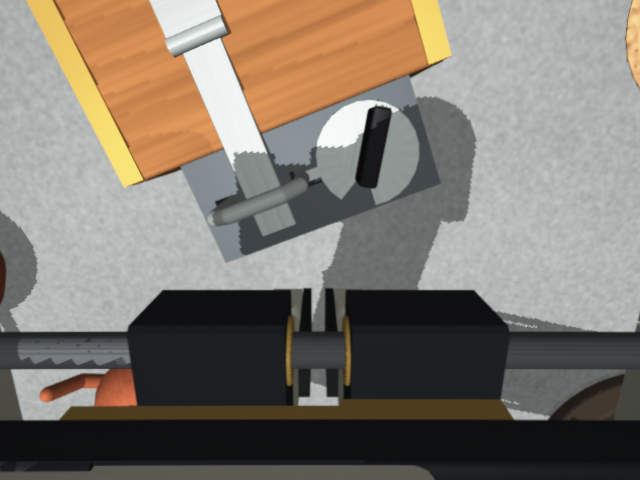

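The close view shows the block's front edge (226,262)-(440,183), the bar (376,108)-(368,187), the crown (215,217)-(303,184), and the notch at (352,195).

```bash
python3 - <<'E'
from h import *
import pickle
c=pickle.load(open('w1.pkl','rb')); W=cloud(c); im=c['image']
P=plane(c,[[226,262],[440,183],[412,75],[183,166]],.088)[:,:2]; print('block corners',P.round(4))
e=P[0]-P[1]; print('len',np.linalg.norm(e)); ex2=P[2]-P[1]; print('depth',np.linalg.norm(ex2))
yaw=np.arctan2(-e[0],e[1]); print('yaw',np.degrees(yaw))
ey=e/np.linalg.norm(e); ex=np.array([ey[1],-ey[0]])
org=(P[0]-100*1e-3*ey+P[1]+75e-3*ey)/2+0.04*ex
print('org',org,'dialaxis',org-.03*ey,'shackle',org+.05*ey)
# chest front edge line for yaw
Q=plane(c,[[145,184],[448,57]],.088)[:,:2]; print('chest front',Q, np.degrees(np.arctan2(-(Q[0]-Q[1])[0],(Q[0]-Q[1])[1])),np.linalg.norm(Q[0]-Q[1]))
# bar mask
g=im.max(2); m=(g<45).astype(np.uint8); n,l,s,ce=cv2.connectedComponentsWithStats(m); k=l[150,372]; print('bar',s[k],ce[k])
Z=W[...,2]; mm=(Z>.122)&(Z<.135)&(l==k); B=W[mm][:,:2]; rr=cv2.minAreaRect(B.astype(np.float32)); print(mm.sum(),rr,B.mean(0))
u,s_,vt=np.linalg.svd(B-B.mean(0),full_matrices=False); print('bar dir',np.degrees(np.arctan2(vt[0][1],vt[0][0])))
v,u=np.mgrid[0:480,0:640]
mm=(Z>.13)&(Z<.15)&(u<312)&(u>200)&(v>160)&(v<240); C=W[mm]; print('crown',mm.sum(),C.mean(0),C[:,2].max(),cv2.minAreaRect(C[:,:2].astype(np.float32)))
mm=(Z>.094)&(Z<.103)&(u<430)&(u>310)&(v>80)&(v<215);D=W[mm]; print('disc',len(D),cv2.minEnclosingCircle(D[:,:2].astype(np.float32)),np.median(D[:,2]))
print('notch', plane(c,[[352,195]],.098))
E
```

```text
block corners [[0.4245 0.2933]
 [0.4165 0.1198]
 [0.4947 0.1139]
 [0.503  0.2882]]
len 0.17369022261802095
depth 0.07834499468886193
yaw -2.6131720194401797
org [0.45988792 0.19221255] dialaxis [0.45852014 0.16224374] shackle [0.46216755 0.24216055]
chest front [[0.50262648 0.32033474]
 [0.4955817  0.08770035]] -1.7345363124217772 0.23274103486517667
bar [ 356  107   35   81 1548] [371.73837209 150.50710594]
1334 ((0.4632453918457031, 0.15963783860206604), (0.011960126459598541, 0.04916974902153015), 57.66196060180664) [0.4617873  0.16100519]
bar dir 146.6635953581608
crown 1677 [0.4621168  0.24010272 0.13983665] 0.14474537978672755 ((0.46173715591430664, 0.24222610890865326), (0.06691503524780273, 0.01097702607512474), 87.4280014038086)
disc 6175 ((0.4581848978996277, 0.16230972111225128), 0.03665503114461899) 0.09760571894961705
notch [[0.43602343 0.18296505 0.098     ]]
```

>>> step_arm([
  {"tx": 7, "ty": -45, "tz": 0, "ax": 0, "ay": 0, "az": -4, "claw": -1},
  {"tx": 8, "ty": -46, "tz": 0, "ax": 0, "ay": 0, "az": -4, "claw": -1},
  {"tx": 8, "ty": -46, "tz": 0, "ax": 0, "ay": 0, "az": -4, "claw": -1},
  {"tx": 8, "ty": -46, "tz": 0, "ax": 0, "ay": 0, "az": -4, "claw": -1},
  {"tx": 8, "ty": -46, "tz": 0, "ax": 0, "ay": 0, "az": -4, "claw": -1},
  {"tx": 8, "ty": -46, "tz": 0, "ax": 0, "ay": 0, "az": -4, "claw": -1},
  {"tx": 8, "ty": -46, "tz": 0, "ax": 0, "ay": 0, "az": -4, "claw": -1},
  {"tx": 8, "ty": -46, "tz": 0, "ax": 0, "ay": 0, "az": -4, "claw": -1},
  {"tx": 8, "ty": -46, "tz": 0, "ax": 0, "ay": 0, "az": -4, "claw": -1},
  {"tx": 8, "ty": -46, "tz": 0, "ax": 0, "ay": 0, "az": -5, "claw": -1},
  {"tx": 8, "ty": -46, "tz": 0, "ax": 0, "ay": 0, "az": 0, "claw": -1},
  {"tx": 4, "ty": -42, "tz": 0, "ax": 0, "ay": 0, "az": 0, "claw": -1},
])

```text
time_s: 2.5
tcp_pos: [0.5125, -0.3263, 0.245]
eef_rot: [180.0, 0.0, -64.2]
contact_force: [0.8, 0.8, 0.2]
gripper_width: 0.0005
```

>>> step_arm([
  {"tx": 0, "ty": 0, "tz": -40, "ax": 0, "ay": 0, "az": 0, "claw": -1},
  {"tx": 0, "ty": 0, "tz": -45, "ax": 0, "ay": 0, "az": 0, "claw": -1},
  {"tx": 0, "ty": 0, "tz": -45, "ax": 0, "ay": 0, "az": 0, "claw": -1},
  {"tx": 0, "ty": 0, "tz": -40, "ax": 0, "ay": 0, "az": 0, "claw": -1},
  {"tx": 0, "ty": 0, "tz": -20, "ax": 0, "ay": 0, "az": 0, "claw": -1},
  {"tx": 0, "ty": 0, "tz": 0, "ax": 0, "ay": 0, "az": 0, "claw": -1},
])

```text
time_s: 3.1
tcp_pos: [0.5099, -0.3234, 0.0517]
eef_rot: [179.7, 0.3, -64.2]
contact_force: [-0.1, -0.5, -0.6]
gripper_width: 0.0005
```

>>> step_arm([
  {"tx": 0, "ty": 0, "tz": -12, "ax": 0, "ay": 0, "az": 0, "claw": -1},
  {"tx": 0, "ty": 0, "tz": -10, "ax": 0, "ay": 0, "az": 0, "claw": -1},
  {"tx": 0, "ty": 0, "tz": 0, "ax": 0, "ay": 0, "az": 0, "claw": -1},
  {"tx": -5, "ty": 10, "tz": 0, "ax": 0, "ay": 0, "az": 0, "claw": -1},
  {"tx": -5, "ty": 10, "tz": 0, "ax": 0, "ay": 0, "az": 0, "claw": -1},
  {"tx": -5, "ty": 10, "tz": 0, "ax": 0, "ay": 0, "az": 0, "claw": -1},
  {"tx": -5, "ty": 10, "tz": 0, "ax": 0, "ay": 0, "az": 0, "claw": -1},
  {"tx": -5, "ty": 10, "tz": 0, "ax": 0, "ay": 0, "az": 0, "claw": -1},
])

```text
time_s: 3.9
tcp_pos: [0.4864, -0.274, 0.0341]
eef_rot: [-179.9, -0.1, -64.2]
contact_force: [0.4, -1.6, 1.1]
gripper_width: 0.0003
```

>>> step_arm([
  {"tx": -6, "ty": 12, "tz": 0, "ax": 0, "ay": 0, "az": 0, "claw": -1},
  {"tx": -6, "ty": 13, "tz": 0, "ax": 0, "ay": 0, "az": 0, "claw": -1},
  {"tx": -6, "ty": 13, "tz": 0, "ax": 0, "ay": 0, "az": 0, "claw": -1},
  {"tx": -6, "ty": 13, "tz": 0, "ax": 0, "ay": 0, "az": 0, "claw": -1},
  {"tx": -6, "ty": 13, "tz": 0, "ax": 0, "ay": 0, "az": 0, "claw": -1},
  {"tx": -6, "ty": 13, "tz": 0, "ax": 0, "ay": 0, "az": 0, "claw": -1},
  {"tx": -6, "ty": 13, "tz": 0, "ax": 0, "ay": 0, "az": 0, "claw": -1},
  {"tx": -6, "ty": 13, "tz": 0, "ax": 0, "ay": 0, "az": 0, "claw": -1},
  {"tx": -6, "ty": 12, "tz": 0, "ax": 0, "ay": 0, "az": 0, "claw": -1},
  {"tx": -6, "ty": 12, "tz": 0, "ax": 0, "ay": 0, "az": 0, "claw": -1},
  {"tx": -4, "ty": 8, "tz": 0, "ax": 0, "ay": 0, "az": 0, "claw": -1},
  {"tx": 0, "ty": 0, "tz": 0, "ax": 0, "ay": 0, "az": 0, "claw": -1},
])

```text
time_s: 5.1
tcp_pos: [0.4209, -0.1388, 0.0332]
eef_rot: [179.9, 0.1, -64.2]
contact_force: [1.5, -0.3, 0.6]
gripper_width: 0.0006
```

```bash
cat > dish.py <<'E'
from h import *
c=cap('top'); hsv=cv2.cvtColor(c['image'],cv2.COLOR_BGR2HSV);H,S,V=cv2.split(hsv)
m=((H<12)&(S>130)&(V>60)).astype(np.uint8); m[:,:340]=0;m[:,500:]=0;m[:220]=0;m[340:]=0
p=np.argwhere(m)[:,::-1]; hull=cv2.convexHull(p.astype(np.int32))
P=plane(c,hull,.028)[:,:2].astype(np.float32); print('dish',cv2.minEnclosingCircle(P),cv2.fitEllipse(P),'mat (.4349,-.1681)',r.get_state()['tcp_pos'])
cv2.imwrite('pics/d.png',cv2.resize(c['image'][200:360,330:500],None,fx=3,fy=3))
E
python3 dish.py
```

```text
dish ((0.4146774411201477, -0.19756150245666504), 0.05347538739442825) ((0.4182567298412323, -0.19565817713737488), (0.06710834056138992, 0.10495270788669586), 38.594852447509766) mat (.4349,-.1681) [ 0.42113755 -0.13915206  0.03312808]
```

>>> step_arm([
  {"tx": 5, "ty": -10, "tz": 0, "ax": 0, "ay": 0, "az": 0, "claw": -1},
  {"tx": 0, "ty": 0, "tz": 30, "ax": 0, "ay": 0, "az": 0, "claw": -1},
  {"tx": 0, "ty": 0, "tz": 45, "ax": 0, "ay": 0, "az": 0, "claw": -1},
  {"tx": 0, "ty": 0, "tz": 45, "ax": 0, "ay": 0, "az": 0, "claw": -1},
  {"tx": 0, "ty": 30, "tz": 35, "ax": 0, "ay": 0, "az": 0, "claw": -1},
  {"tx": 0, "ty": 45, "tz": 0, "ax": 0, "ay": 0, "az": 8, "claw": -1},
  {"tx": 0, "ty": 45, "tz": 0, "ax": 0, "ay": 0, "az": 8, "claw": -1},
  {"tx": 5, "ty": 45, "tz": 0, "ax": 0, "ay": 0, "az": 8, "claw": -0.3},
  {"tx": 5, "ty": 45, "tz": 0, "ax": 0, "ay": 0, "az": 7, "claw": -0.3},
  {"tx": 10, "ty": 45, "tz": 0, "ax": 0, "ay": 0, "az": 0, "claw": -0.3},
  {"tx": 10, "ty": 45, "tz": 0, "ax": 0, "ay": 0, "az": 0, "claw": -0.3},
  {"tx": 0, "ty": 0, "tz": 0, "ax": 0, "ay": 0, "az": 0, "claw": -0.3},
])

```text
time_s: 6.35
tcp_pos: [0.4593, 0.1539, 0.1881]
eef_rot: [180.0, 0.0, -33.1]
contact_force: [-0.8, -1.2, 0.4]
gripper_width: 0.0295
```

```bash
python3 dish.py
```

```text
dish ((0.44082286953926086, -0.1772528886795044), 0.06450974196195602) ((0.4408426880836487, -0.17721164226531982), (0.12760770320892334, 0.12829826772212982), 105.23242950439453) mat (.4349,-.1681) [0.458182   0.15182298 0.18775308]
```

View pics/d.png

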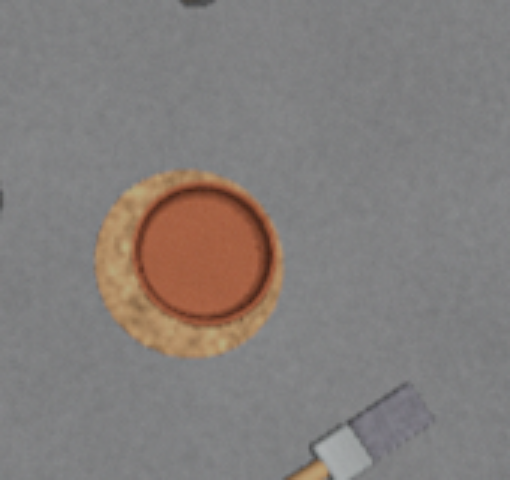

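The dish stands on the mat, about 11 mm off its centre. Next is the dial.

>>> step_arm([
  {"tx": 0, "ty": 10, "tz": -20, "ax": 0, "ay": 0, "az": 0, "claw": -0.3},
  {"tx": 0, "ty": 0, "tz": -20, "ax": 0, "ay": 0, "az": 0, "claw": -0.3},
  {"tx": 0, "ty": 0, "tz": -12, "ax": 0, "ay": 0, "az": 0, "claw": -0.3},
  {"tx": 0, "ty": 0, "tz": 0, "ax": 0, "ay": 0, "az": 0, "claw": -0.3},
])

```text
time_s: 6.8
tcp_pos: [0.4566, 0.1584, 0.1348]
eef_rot: [179.8, 0.1, -33.3]
contact_force: [-0.6, -0.0, -0.6]
gripper_width: 0.0305
```

>>> step_arm([
  {"tx": 1, "ty": 3, "tz": -8, "ax": 0, "ay": 0, "az": 0, "claw": -0.3},
  {"tx": 0, "ty": 0, "tz": -5, "ax": 0, "ay": 0, "az": 0, "claw": -0.3},
  {"tx": 0, "ty": 0, "tz": 0, "ax": 0, "ay": 0, "az": 0, "claw": -0.3},
  {"tx": 0, "ty": 0, "tz": 0, "ax": 0, "ay": 0, "az": 0, "claw": -0.3},
])

```text
time_s: 7.2
tcp_pos: [0.4586, 0.1632, 0.1238]
eef_rot: [-180.0, -0.0, -33.2]
contact_force: [-0.2, -0.1, 0.6]
gripper_width: 0.0309
```

>>> step_arm([
  {"tx": 0, "ty": 0, "tz": 0, "ax": 0, "ay": 0, "az": 0, "claw": -1},
  {"tx": 0, "ty": 0, "tz": 0, "ax": 0, "ay": 0, "az": 0, "claw": -1},
  {"tx": 0, "ty": 0, "tz": 0, "ax": 0, "ay": 0, "az": 0, "claw": -1},
  {"tx": 0, "ty": 0, "tz": 0, "ax": 0, "ay": 0, "az": 0, "claw": -1},
], newtons=30)

```text
time_s: 7.6
tcp_pos: [0.4589, 0.1637, 0.1239]
eef_rot: [-179.9, -0.0, -33.2]
contact_force: [0.6, 1.9, -0.5]
gripper_width: 0.0116
```

Gripped (11.6 mm opening on the 12 mm bar). Turning clockwise 60°.

>>> step_arm([
  {"tx": 0, "ty": 0, "tz": 0, "ax": 0, "ay": 0, "az": -6, "claw": -1},
  {"tx": 0, "ty": 0, "tz": 0, "ax": 0, "ay": 0, "az": -6, "claw": -1},
  {"tx": 0, "ty": 0, "tz": 0, "ax": 0, "ay": 0, "az": -6, "claw": -1},
  {"tx": 0, "ty": 0, "tz": 0, "ax": 0, "ay": 0, "az": -6, "claw": -1},
  {"tx": 0, "ty": 0, "tz": 0, "ax": 0, "ay": 0, "az": -6, "claw": -1},
  {"tx": 0, "ty": 0, "tz": 0, "ax": 0, "ay": 0, "az": -6, "claw": -1},
  {"tx": 0, "ty": 0, "tz": 0, "ax": 0, "ay": 0, "az": -6, "claw": -1},
  {"tx": 0, "ty": 0, "tz": 0, "ax": 0, "ay": 0, "az": -6, "claw": -1},
  {"tx": 0, "ty": 0, "tz": 0, "ax": 0, "ay": 0, "az": -6, "claw": -1},
  {"tx": 0, "ty": 0, "tz": 0, "ax": 0, "ay": 0, "az": -6, "claw": -1},
  {"tx": 0, "ty": 0, "tz": 0, "ax": 0, "ay": 0, "az": 0, "claw": -1},
  {"tx": 0, "ty": 0, "tz": 0, "ax": 0, "ay": 0, "az": 0, "claw": -1},
])

```text
time_s: 8.8
tcp_pos: [0.4589, 0.1638, 0.1239]
eef_rot: [-179.9, 0.1, -93.1]
contact_force: [1.4, 3.1, 0.5]
gripper_width: 0.0115
```

Release, rise, and move above the shackle (0.4617, 0.2422) at the same yaw; check the dial on the way.

>>> step_arm([
  {"tx": 0, "ty": 0, "tz": 0, "ax": 0, "ay": 0, "az": 0, "claw": -0.3},
  {"tx": 0, "ty": 0, "tz": 0, "ax": 0, "ay": 0, "az": 0, "claw": -0.3},
  {"tx": 0, "ty": 0, "tz": 0, "ax": 0, "ay": 0, "az": 0, "claw": -0.3},
  {"tx": 0, "ty": 0, "tz": 30, "ax": 0, "ay": 0, "az": 0, "claw": -0.3},
  {"tx": 0, "ty": 0, "tz": 40, "ax": 0, "ay": 0, "az": 0, "claw": -0.3},
  {"tx": 0, "ty": 20, "tz": 20, "ax": 0, "ay": 0, "az": 0, "claw": -0.3},
  {"tx": 1, "ty": 30, "tz": 0, "ax": 0, "ay": 0, "az": 0, "claw": -0.3},
  {"tx": 2, "ty": 28, "tz": 0, "ax": 0, "ay": 0, "az": 0, "claw": -0.3},
  {"tx": 0, "ty": 0, "tz": 0, "ax": 0, "ay": 0, "az": 0, "claw": -0.3},
  {"tx": 0, "ty": 0, "tz": 0, "ax": 0, "ay": 0, "az": 0, "claw": -0.3},
])

```text
time_s: 9.8
tcp_pos: [0.461, 0.2412, 0.2131]
eef_rot: [179.9, -0.1, -93.2]
contact_force: [-0.4, -0.8, 0.2]
gripper_width: 0.0309
```

```bash
python3 - <<'E'
from h import *
c=cap('wrist'); cv2.imwrite('pics/w3.png',c['image']); W=cloud(c); Z=W[...,2]
d=np.hypot(W[...,0]-.4584,W[...,1]-.1622); m=(Z>.122)&(Z<.135)&(d<.036)
B=W[m][:,:2].astype(np.float32); print(m.sum(),cv2.minAreaRect(B)); u,s,vt=np.linalg.svd(B-B.mean(0),full_matrices=False); print('bar dir',np.degrees(np.arctan2(vt[0][1],vt[0][0])),'want 87.4')
d=np.hypot(W[...,0]-.4617,W[...,1]-.2422); m=(Z>.13)&(Z<.15)&(d<.04); C=W[m][:,:2].astype(np.float32); print(m.sum(),cv2.minAreaRect(C) if len(C) else 0)
print(r.get_state()['tcp_pos'])
E
```

```text
2194 ((0.45818910002708435, 0.15630491077899933), (0.04983746260404587, 0.011700826697051525), 87.09315490722656)
bar dir 87.08565 want 87.4
1931 ((0.46219322085380554, 0.24204641580581665), (0.0672164112329483, 0.010825003497302532), 87.08765411376953)
[0.46103506 0.24062475 0.21311095]
```

View pics/w3.png

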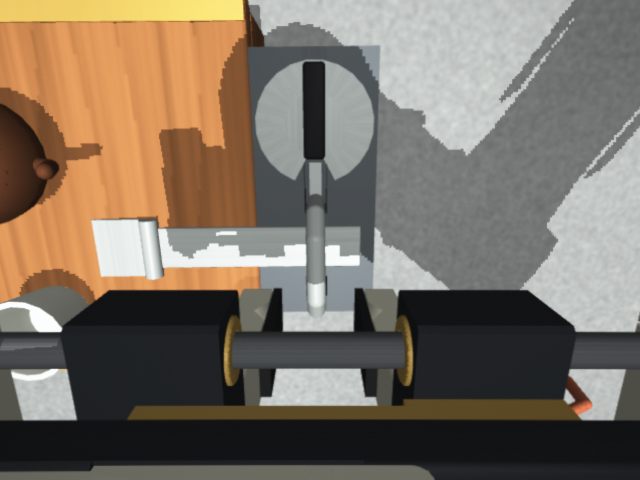

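The view shows the bar aligned with the shackle, and the notch at (315,175) facing the leg. The dial is at about 0. Now the shackle grasp.

>>> step_arm([
  {"tx": 1, "ty": 1, "tz": -25, "ax": 0, "ay": 0, "az": 0, "claw": -0.3},
  {"tx": 0, "ty": 0, "tz": -25, "ax": 0, "ay": 0, "az": 0, "claw": -0.3},
  {"tx": 0, "ty": 0, "tz": -20, "ax": 0, "ay": 0, "az": 0, "claw": -0.3},
  {"tx": 0, "ty": 0, "tz": -5, "ax": 0, "ay": 0, "az": 0, "claw": -0.3},
  {"tx": 0, "ty": 0, "tz": 0, "ax": 0, "ay": 0, "az": 0, "claw": -0.3},
  {"tx": 0, "ty": 0, "tz": 0, "ax": 0, "ay": 0, "az": 0, "claw": -0.3},
])

```text
time_s: 10.45
tcp_pos: [0.463, 0.2422, 0.1395]
eef_rot: [-179.9, 0.0, -93.3]
contact_force: [-0.2, 0.6, 0.9]
gripper_width: 0.0308
```

>>> step_arm([
  {"tx": 0, "ty": 0, "tz": 0, "ax": 0, "ay": 0, "az": 0, "claw": -1},
  {"tx": 0, "ty": 0, "tz": 0, "ax": 0, "ay": 0, "az": 0, "claw": -1},
  {"tx": 0, "ty": 0, "tz": 0, "ax": 0, "ay": 0, "az": 0, "claw": -1},
  {"tx": 0, "ty": 0, "tz": 0, "ax": 0, "ay": 0, "az": 0, "claw": -1},
], newtons=40)

```text
time_s: 10.85
tcp_pos: [0.4626, 0.2423, 0.139]
eef_rot: [-180.0, 0.0, -93.2]
contact_force: [0.1, -0.1, 1.9]
gripper_width: 0.0097
```

>>> step_arm([
  {"tx": 0, "ty": 0, "tz": 5, "ax": 0, "ay": 0, "az": 0, "claw": -1},
  {"tx": 0, "ty": 0, "tz": 5, "ax": 0, "ay": 0, "az": 0, "claw": -1},
  {"tx": 0, "ty": 0, "tz": 5, "ax": 0, "ay": 0, "az": 0, "claw": -1},
])

```text
time_s: 11.15
tcp_pos: [0.4624, 0.2421, 0.1539]
eef_rot: [180.0, -0.0, -93.2]
contact_force: [0.2, 0.6, -2.5]
gripper_width: 0.0092
```

>>> step_arm([
  {"tx": 0, "ty": 0, "tz": 8, "ax": 0, "ay": 0, "az": 0, "claw": -1},
  {"tx": 0, "ty": 0, "tz": 10, "ax": 0, "ay": 0, "az": 0, "claw": -1},
  {"tx": 0, "ty": 0, "tz": 10, "ax": 0, "ay": 0, "az": 0, "claw": -1},
  {"tx": 0, "ty": 0, "tz": 10, "ax": 0, "ay": 0, "az": 0, "claw": -1},
  {"tx": 0, "ty": 0, "tz": 10, "ax": 0, "ay": 0, "az": 0, "claw": -1},
  {"tx": 0, "ty": 0, "tz": 15, "ax": 0, "ay": 0, "az": 0, "claw": -1},
  {"tx": 0, "ty": 0, "tz": 15, "ax": 0, "ay": 0, "az": 0, "claw": -1},
  {"tx": 0, "ty": 0, "tz": 15, "ax": 0, "ay": 0, "az": 0, "claw": -1},
  {"tx": 0, "ty": 0, "tz": 15, "ax": 0, "ay": 0, "az": 0, "claw": -1},
  {"tx": 0, "ty": 0, "tz": 0, "ax": 0, "ay": 0, "az": 0, "claw": -1},
  {"tx": 0, "ty": 0, "tz": 0, "ax": 0, "ay": 0, "az": 0, "claw": -1},
])

```text
time_s: 12.25
tcp_pos: [0.4623, 0.2422, 0.2616]
eef_rot: [-180.0, 0.0, -93.3]
contact_force: [-0.1, -0.5, -2.7]
gripper_width: 0.0094
```

>>> step_arm([
  {"tx": 0, "ty": -10, "tz": 0, "ax": 0, "ay": 0, "az": 0, "claw": -1},
  {"tx": 0, "ty": -25, "tz": 0, "ax": 0, "ay": 0, "az": 0, "claw": -1},
  {"tx": -2, "ty": -40, "tz": 0, "ax": 0, "ay": 0, "az": 0, "claw": -1},
  {"tx": -2, "ty": -45, "tz": 0, "ax": 0, "ay": 0, "az": 0, "claw": -1},
  {"tx": -3, "ty": -45, "tz": 0, "ax": 0, "ay": 0, "az": 0, "claw": -1},
  {"tx": -3, "ty": -45, "tz": 0, "ax": 0, "ay": 0, "az": 0, "claw": -1},
  {"tx": -3, "ty": -45, "tz": 0, "ax": 0, "ay": 0, "az": 0, "claw": -1},
  {"tx": -3, "ty": -45, "tz": 0, "ax": 0, "ay": 0, "az": 0, "claw": -1},
  {"tx": -3, "ty": -45, "tz": 0, "ax": 0, "ay": 0, "az": 0, "claw": -1},
  {"tx": -3, "ty": -40, "tz": 0, "ax": 0, "ay": 0, "az": 0, "claw": -1},
  {"tx": 0, "ty": -24, "tz": 0, "ax": 0, "ay": 0, "az": 0, "claw": -1},
  {"tx": 0, "ty": -10, "tz": 0, "ax": 0, "ay": 0, "az": 0, "claw": -1},
])

```text
time_s: 13.45
tcp_pos: [0.4392, -0.1791, 0.2606]
eef_rot: [179.9, -0.0, -93.4]
contact_force: [-0.4, 0.7, -2.9]
gripper_width: 0.01
```

>>> step_arm([
  {"tx": 0, "ty": 0, "tz": 0, "ax": 0, "ay": 0, "az": 0, "claw": -1},
  {"tx": 0, "ty": 0, "tz": 0, "ax": 0, "ay": 0, "az": 0, "claw": -1},
  {"tx": 0, "ty": 0, "tz": 0, "ax": 0, "ay": 0, "az": 0, "claw": -1},
  {"tx": 0, "ty": 0, "tz": 0, "ax": 0, "ay": 0, "az": 0, "claw": -1},
  {"tx": 0, "ty": 0, "tz": 0, "ax": 0, "ay": 0, "az": 0, "claw": -1},
])

```text
time_s: 13.95
tcp_pos: [0.4406, -0.1762, 0.2616]
eef_rot: [-180.0, 0.0, -93.2]
contact_force: [-1.0, -0.9, -2.3]
gripper_width: 0.0101
```

```bash
python3 - <<'E'
from h import *
c=cap('scene'); cv2.imwrite('pics/s9.png',c['image']); print(r.get_state())
c=cap('top'); W=cloud(c); Z=W[...,2]
d=np.hypot(W[...,0]-.4584,W[...,1]-.1622); m=(Z>.122)&(Z<.135)&(d<.036); print('bar',m.sum(),cv2.minAreaRect(W[m][:,:2].astype(np.float32)))
E
```

```text
{'time_s': 14.0, 'joints': array([ 2.03228553e+00,  6.32030172e-01, -2.21753175e+01, -2.96169423e-03,
       -6.71843276e+01, -5.21928780e+00]), 'qd': array([-0.39235313,  0.11436949,  0.06200541,  0.00851551, -0.0159256 ,
       -0.00184496]), 'joint_torque': array([ 8.73080688e-03, -3.06450927e+01,  2.97108543e+01,  7.25941300e+00,
        2.89243308e-02, -3.80531288e-03]), 'tcp_pos': array([ 0.44056528, -0.17627016,  0.26160623]), 'eef_rot': array([-1.79991958e+02,  3.47608746e-03, -9.31881503e+01]), 'contact_force': array([-0.35553652,  0.03636697, -1.82106478]), 'moment': array([ 0.08265047, -0.10068007, -0.03414397]), 'gripper_width': 0.00987154323210423}
bar 101 ((0.45983433723449707, 0.15857911109924316), (0.0487389974296093, 0.013169750571250916), 85.94154357910156)
```

View pics/s9.png

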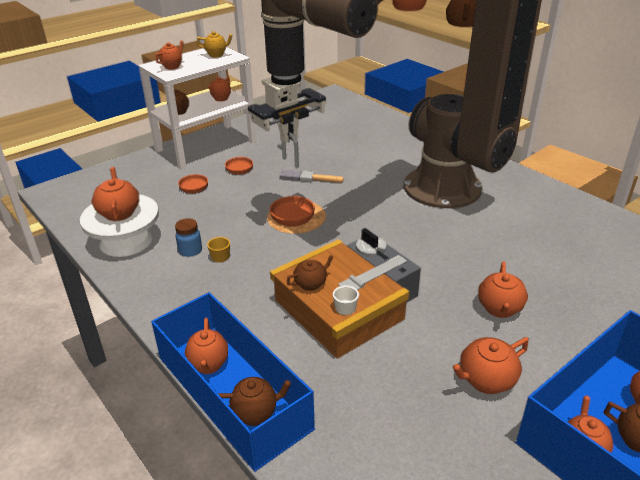

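The shackle is held at (290,140) above the dish on the mat at (292,210). The bystanders look undisturbed and the dial is still aligned, so I'm handing in.

```bash
python3 -c "
from plant import r
print(r.close_job())"
```

```text
the job is handed in; nothing more can be done
None
```

I did all three steps and handed the job in at about 14 s; it returned no verdict.

- **Dish:** I pushed it from inside its rim onto the mat without lifting it. Seen from above after the push, it was about 11 mm off the mat's centre (limit 32 mm).
- **Dial:** I turned it 60° clockwise, two clicks. Up close, the bar was 0.3° off the shackle line. The last top view, which is coarser, put it 1.5° off; both are within the limit of 0.2 rad (about 11°).
- **Shackle:** It was drawn straight up. At hand-in it was held at about 10 mm opening with roughly 2 N of weight on the wrist. The crown was about 0.26 m above the table (feet about 17 cm), over the dish as last measured.

No check failed. In the last picture the bystanders looked undisturbed, but I did not measure their positions. I also did not measure the dish again after moving the shackle over it. The first move call was refused because its rows lacked fields, and nothing moved then.

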